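# Run the loaded jar carriage up to its mark and brake it

## Robot

A 6-joint arm with a two-finger parallel gripper is mounted at the origin on the work surface. World frame = base frame: x ahead of the robot, y to its left, z up, the work surface at z = 0. Lengths are in m, angles in rad, forces in N, time in s.
With the tool pointing down it reaches from about 0.325 to 0.775 m from the base axis. Payload 5.5 kg.
Tool frame: the origin (TCP) lies at the very end of the fingers, on their centre line; the grasp point (between the pads) lies 19 mm behind it (ctrl.grip_depth is the distance from the TCP to the grasp point, in m); z points along the fingers, y is the line along which they close (so a half turn about z gives the same grasp; the last joint's range is limited). The gripper opens to 85 mm and grips with 20 to 120 N. Pads are 22 mm wide; open, the fingers measure 114 mm over their backs; the gripper's body (76 mm by 85 mm) begins 54 mm behind the grasp point. The pads swing forward as they close: fully open they stand 13 mm farther back than shut.
Start: joints at [-1.349, 0.091, 1.231, -0, 1.82, -0.057], TCP at [0.165, -0.577, 0.231] pointing down, gripper open.
Joint ranges: [-2.87, 2.87], [-0.86, 2.18], [0.17, 2.46], [-1.51, 4.65], [0.06, 2.69], [-2.65, 2.65]. Speed limits (rad/s): [2.57, 2.57, 3.01, 3.14, 3.14, 3.14].

## Interface

Orientations are given as a unit quaternion [w, x, y, z].
In Python, from workcell import ctrl gives the robot as it stands. The module is installed in compiled form; this text tells all that it offers.
- The arm moves only by the tool arm_command, never from a script. Its argument "moves" is a list of rows, each a list of 6 numbers: the shift along the world's x, y, z in cm, then the turn, a rotation vector about the world's x, y, z in degrees. A call has 1 to 20 rows; each row shifts and turns the commanded pose from where the row before left it; what a row does not reach is not made up. A row lasts 1/8 s, in which the tool goes at most 62.5 mm and 10.7 degrees, less where a joint would pass 70% of its speed; a pose out of reach is approached as far as the arm can. A call is refused whole if a number of a shift passes 6.25 or a number of a turn 10.7, either way. A call with a gripper value outside its range is refused whole. "hand" is the finger opening in cm, from 0 to 8.54, set as the call begins (left out, the last holds). The fingers move at their own pace and stop on an object; "grip_force" is the grip in N (left out, the last holds). Time passes only in rows, so rows that do not move let the fingers close. It gives the time, the measured TCP pose, the force, the opening and the grip force at its end, in the units of the state.
- ctrl.get_obs(): the state, without advancing time (a new reading comes with each control period).
- ctrl.capture(name): name is "side" or "top" or "wrist"; returns a dict with "color" (384x512x3 uint8, red, green, blue), "camera_matrix" (3x3 intrinsics, pixels), "R" (3x3) and "t" (3): a world point X has camera coordinates R X + t; the wrist camera has in their place "tool_from_camera" (4x4, takes a point from camera to tool coordinates, whose origin is the TCP and whose axes are the flange's). Camera axes: x right, y down, z forward; pixel columns grow to the right and rows downward; lengths in m; the calibration is good to about 2 mm. A picture is of the moment at which its call begins: read the wrist's pose just before it. There is no depth.
- ctrl.hand_in(): hands the job in; it is judged then, once.
Trained networks look in the newest picture that a camera, given by its name, has taken for a name from the list of things; names that differ only in an ending like _2 or _b are one class to them, and where a whole thing is asked for, a point or a joint stands for the part that bears it (a point fixed in the world has none). Each returns a list of dicts, best first, with "p" (0 to 1); they miss things now and then, are a little off and sometimes report something else, mostly with a low value. They report only what shows in the picture. A call takes as long as a camera call.
- ctrl.spot_in(name, camera): "xyz" ([x, y, z] in m, in world coordinates, good to about 4 mm: the middle of the surface that is visible of it).
- ctrl.masks_of(name, camera): "region" (384x512 bool, what is visible of it).
The state is a dict: "time": time; "q": joint angles; "dq": joint speeds; "tau": joint torques, N m; "ee_pos": TCP position; "tool_rot": TCP orientation; "ft_force": force on the tool from outside, world axes, zero at the start; "wrist_torque": the same for the moment, N m; "opening": finger opening in m; "finger_force": force on a finger pad.
Only numpy, scipy, OpenCV 4.12 (cv2) and the standard library are available. Lean on these libraries where they do the work, as an engineer would, in place of code of your own. Each camera call takes 0.05 s, during which the arm holds its last target. There are 200 camera calls.

## Task

Roll the pickle-jar carriage along its runway in one unbroken run and bring it to rest with its leading edge on the white line of the green mark, without striking the red stop just past it or bouncing back. Handle it only by its two sprung black rollers, not by deck, blue blocks or jars; keep it rolling at 5 cm/s or more until within 5 cm of the mark, never above 30 cm/s. Finish with it standing still there, let go, and leave the bowl, spice jar and figure alone.

Things in the scene. Friction and masses are not known exactly. Their poses are not given: they have to be found in the camera images.
- track: Fixed runway: pale board 300 x 900 x 12 mm (x -80..+220, y -400..+500 mm) with two aluminium rails, level. Origin on the table, under the lane where the hand works; its +y is the direction in which the carriage must travel (roughly to the robot's left; yaw varies), +x away from the robot, z up.
- carriage (a joint): Travel of the carriage along track +y, m; at 0 its centre is at track y = -170 mm, so the leading edge is at track y = this value + 30 mm. Starts at 0 to 0.05; range -0.03 to 0.43. Moving mass nominally 3.1 kg (load varies by up to 30 %). Very low friction: 0.015 N dry plus 0.15 N per m/s, so left alone it rolls on for many cm.
- deck: White carriage deck, x -60..+210, y +-200 mm, top 40 mm above the table. Two blue end blocks, 120 mm wide, 54 mm long, inner faces 146 mm from the centre, tops 92 mm above the table; two fixed jars of 104 mm diameter, tops 205 mm above the table, at x 140, y +-120 mm. Origin: carriage centre in the lane at table height, axes as track. Not to be touched.
- nose (a point): Middle of the carriage's leading (+y) upper edge in the lane, 200 mm ahead of the carriage centre, 40 mm above the table; a red strip runs along this edge. The edge to bring to the mark.
- front_face (a point): Inward point of the front roller at rest: 120 mm ahead (+y) of the carriage centre, 66 mm above the table; fixed to the carriage, not following the spring. Free-turning black roller, 44 mm diameter, 96 mm long across the lane. A hand between the rollers pushes it to +y to drive. Spring 100 N/m, stroke 20 mm, nearly undamped: on a still hand it bounces.
- rear_face (a point): Same point of the rear roller, 120 mm behind (-y) the carriage centre; pushing it to -y brakes the carriage. Same spring (100 N/m, 20 mm). The free lane between the rollers is 240 mm long; its floor is the deck, 40 mm above the table.
- stop: Red stop clamped on the runway; its place along it varies. Origin on the white centre line of the green mark (24 mm wide band across the runway), in the lane, 12 mm above the table; axes as track. The stop's black rubber face is 40 mm past the line in +y; the leading edge would strike it there.
- bowl: White bowl, 120 mm across, 50 mm high, on the table on the robot's side of the runway; origin under its centre. Leave alone.
- spice_jar: Small amber jar, 60 mm across, 100 mm high, on the robot's side of the runway; origin under its centre. Leave alone.
- figure: Little painted figure, 73 mm across at the foot, 146 mm high, on the robot's side of the runway; origin under its centre. Leave alone.

How it is judged:
On the way, in this order (a step that is already met when the one before it is completed fails the run):
1. the carriage rolls towards the mark (velocity of joint carriage above 0.04 m/s and distance of nose from where it was at the start of the episode above 0.04 m), for 0.3 s.
2. the carriage stands with its leading edge on the mark (y of nose in the frame of stop between -0.012 and 0.012 m and velocity of joint carriage between -0.012 and 0.012 m/s), for 0.8 s.
At the end, for the whole second after the job is handed in: The carriage, let go, stands still (under 12 mm/s) with its leading edge within 14 mm of the white line, after having stood within 12 mm of it for 0.8 s (y of nose in the frame of stop between -0.014 and 0.014 m and velocity of joint carriage between -0.012 and 0.012 m/s); the robot touches nothing.
It fails at once if the carriage strikes the red stop (leading edge 38 mm or more past the line) (y of nose in the frame of stop above 0.038 m).
It fails at once if once 60 mm on its way, the carriage drops below 40 mm/s more than 50 mm before the mark, or runs back faster than 40 mm/s ((distance of nose from where it was at the start of the episode above 0.06 m and y of nose in the frame of stop below -0.05 m and velocity of joint carriage below 0.04 m/s) or (distance of nose from where it was at the start of the episode above 0.06 m and velocity of joint carriage below -0.04 m/s)).
It fails at once if the carriage goes faster than 0.33 m/s (velocity of joint carriage above 0.33 m/s).
It fails at once if the robot handles the deck, blocks or jars instead of the rollers (over 2 N) (contact force between any of the arm, the fingers and deck above 2 N).
It fails at once if a bystander is disturbed (distance of any of bowl, figure, spice_jar from where it was at the start of the episode above 0.03 m).
It also fails if it takes over 38 s, if anything falls off the work surface, if the arm or the gripper's body presses on something with over 40 N, if the wrist force passes 120 N, or if a joint passes its speed limit or range.

## Working session

There is one attempt and no reset: what is moved stays moved. The work goes in short steps, Python scripts to look and compute and a tool call to move; the robot and the scene stay as the last step left them, time stands still between calls to the robot, and variables do not carry over. Pictures are saved under pics/ and viewed, at most 10 in all, crops included, and the job is handed in when it is done.

Besides the shell and the picture viewer there is one more tool, called after ">>>" by a JSON object that holds its "op" and its "data". arm_command: Moves the arm, as the interface text tells. Its arguments: {"type":"object","properties":{"moves":{"type":"array","items":{"type":"array","items":{"type":"number"}}},"hand":{"type":"number"},"grip_force":{"type":"number"}},"required":["moves"]}

```bash
mkdir -p pics; python3 - <<'E'
from workcell import ctrl
import cv2,numpy as np
o=ctrl.get_obs();print(o['time'],o['ee_pos'],o['tool_rot'],o['opening'])
ims=[]
for c in ("side","top"):
    k=ctrl.capture(c);cv2.imwrite(f'pics/{c}0.png',k['color'][:,:,::-1]);np.savez(f'{c}.npz',**{a:k[a] for a in('camera_matrix','R','t','color')})
    print(c,k['t'],(-k['R'].T@k['t']).round(3))
    for n in("track","deck","nose","front_face","rear_face","stop","bowl","spice_jar","figure"):
        r=ctrl.spot_in(n,c);print(n,[(np.round(d['xyz'],3).tolist(),round(d['p'],2)) for d in r[:2]])
E
```

```text
0.0 [ 0.16503969 -0.57654725  0.23016039] [-9.78827832e-04  9.90300909e-01  1.38935750e-01 -9.84661183e-05] 0.08538234403484324
side [0.41848555 0.07740663 1.07276171] [0.283 0.858 0.718]
track [([0.619, 0.162, 0.013], 0.93)]
deck [([0.631, -0.04, 0.08], 0.79)]
nose [([0.631, -0.054, 0.08], 0.8), ([0.612, 0.411, 0.043], 0.74)]
front_face [([0.626, -0.058, 0.078], 0.58), ([0.277, -0.312, 0.035], 0.46)]
rear_face [([0.628, -0.054, 0.077], 0.75)]
stop [([0.613, 0.409, 0.043], 0.87)]
bowl [([0.633, -0.058, 0.08], 0.6), ([0.302, 0.317, 0.075], 0.4)]
spice_jar [([0.634, -0.055, 0.082], 0.74), ([0.301, 0.319, 0.072], 0.59)]
figure [([0.371, 0.045, 0.07], 0.72)]
top [0.02340896 0.45396765 0.88257251] [0.256 0.042 0.958]
track [([0.607, 0.001, 0.037], 0.79), ([0.626, -0.123, 0.041], 0.3)]
deck [([0.626, -0.124, 0.039], 0.82), ([0.62, -0.124, 0.046], 0.19)]
nose [([0.62, -0.123, 0.045], 0.76)]
front_face [([0.615, -0.124, 0.048], 0.87)]
rear_face [([0.614, -0.126, 0.045], 0.63)]
stop [([0.608, 0.392, 0.048], 0.72)]
bowl [([0.279, -0.295, 0.022], 0.65)]
spice_jar [([0.306, 0.292, 0.102], 0.83), ([0.36, 0.028, 0.122], 0.36)]
figure [([0.36, 0.027, 0.126], 0.76)]
```

View pics/top0.png

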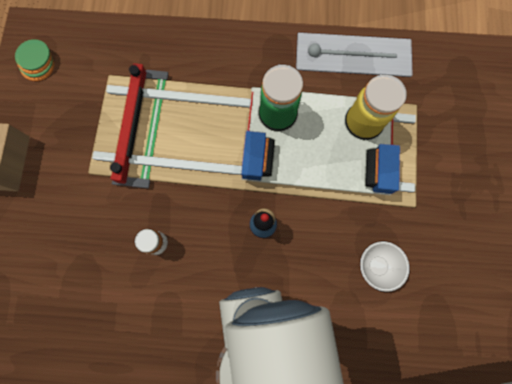

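View pics/side0.png

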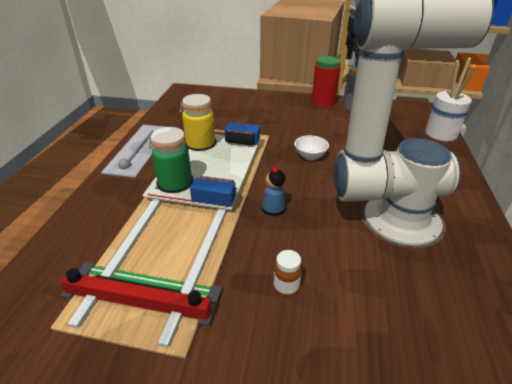

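The top picture shows the board with corners near (108,77), (93,175), (415,203). The green mark runs from (163,82) to (147,180), and the carriage's leading edge is at about x=247. The side picture agrees. Next I'll fit these accurately.

```bash
cat > h.py <<'E'
import numpy as np,cv2
def load(c): return dict(np.load(c+'.npz'))
def ray(k,uv,z):
    uv=np.atleast_2d(uv).astype(float); d=np.c_[uv,np.ones(len(uv))]@np.linalg.inv(k['camera_matrix']).T@k['R']
    c=-k['R'].T@k['t']; return c+d*((z-c[2])/d[:,2])[:,None]
def proj(k,X):
    p=(np.atleast_2d(X)@k['R'].T+k['t'])@k['camera_matrix'].T; return p[:,:2]/p[:,2:]
E
python3 - <<'E'
from h import *
for c in('top','side'):
    k=load(c);hsv=cv2.cvtColor(k['color'],cv2.COLOR_RGB2HSV)
    H,S,V=[hsv[...,i].astype(int) for i in range(3)]
    g=((H>45)&(H<85)&(S>90)&(V>60)).astype(np.uint8)
    n,l,s,ce=cv2.connectedComponentsWithStats(g)
    for i in range(1,n):
        if s[i,4]>25: print(c,'green',s[i],ce[i].round(1))
k=load('top')
im=cv2.resize(k['color'][60:215,85:430],None,fx=2.3,fy=2.3,interpolation=cv2.INTER_CUBIC)
cv2.imwrite('pics/topc.png',im[:,:,::-1])
k=load('side')
im=cv2.resize(k['color'][110:350,55:285],None,fx=2.5,fy=2.5,interpolation=cv2.INTER_CUBIC)
cv2.imwrite('pics/sidec.png',im[:,:,::-1])
k=load('top')
print(ray(k,[(108,77),(93,175),(415,203)],.012).round(3))
E
```

```text
top green [ 16  40  34  30 747] [32.6 54.3]
top green [29 62 23 15 47] [41.3 71.7]
top green [260  90  41  36 489] [274.5 109.2]
top green [145  99  12  56 105] [150.4 126.4]
top green [150  99  12  57 138] [155.9 127.4]
top green [147 166   4  13  33] [148.3 171.5]
side green [317  56  23  12 234] [328.   61.5]
side green [ 152  144   36   47 1114] [170.3 169.8]
side green [ 93 265  11   5  28] [ 98.  267.4]
side green [ 88 270  13   6  44] [ 94.4 272.6]
side green [116 270  68  15 172] [149.4 277. ]
side green [112 275  70  16 267] [146.7 282.4]
side green [195 284  16   6  42] [202.5 286.6]
side green [193 290  16   6  39] [202.2 292.3]
[[ 0.771  0.498  0.012]
 [ 0.475  0.495  0.012]
 [ 0.454 -0.387  0.012]]
```

View pics/topc.png

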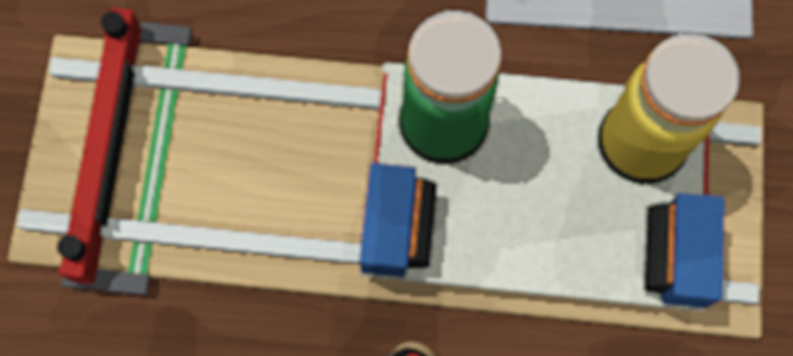

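View pics/sidec.png

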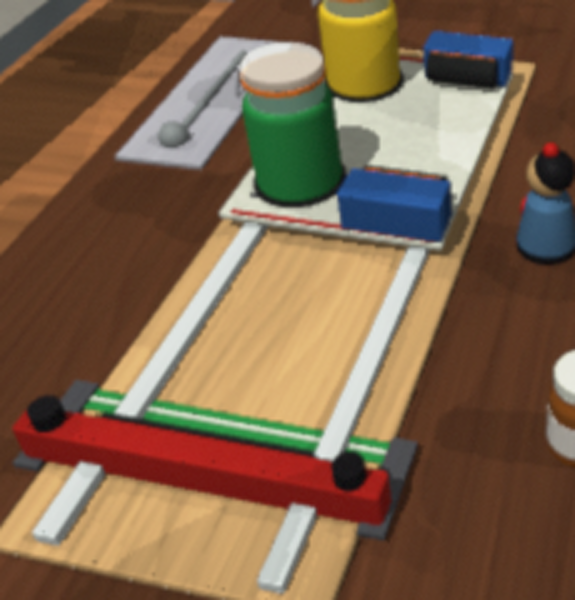

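```bash
cat > fit.py <<'E'
from h import *
from scipy.optimize import least_squares
T=lambda X,Y:((X+.5)/2.3-.5+85,(Y+.5)/2.3-.5+60)
S=lambda X,Y:((X+.5)/2.5-.5+55,(Y+.5)/2.5-.5+110)
# (cam, kind, local xyz (mm), pixel); kind t=track c=carriage s=stop
F=[('top','t',(220,500,12),T(53,35)),('top','t',(-80,500,12),T(9,262)),('top','t',(-80,-400,12),T(762,337)),('top','t',(220,-400,12),T(763,103)),
('top','c',(210,200,40),T(384,63)),
('top','s',(220,0,12),T(177,44)),('top','s',(-80,0,12),T(138,273)),
('side','t',(-80,-400,12),S(533,65)),('side','c',(210,200,40),S(222,212)),('side','c',(-60,200,40),S(441,243)),
('side','c',(-60,200,92),S(447,208)),('side','c',(60,200,92),S(341,203)),
('side','s',(220,0,12),S(90,402)),('side','s',(-80,0,12),S(388,453))]
K={c:load(c) for c in('top','side')}
def world(p,kind,l):
    l=np.array(l)/1000.; l[1]+= {'t':0,'c':p[3]-.17,'s':p[4]}[kind]
    c,s=np.cos(p[2]),np.sin(p[2]);return np.array([p[0]+c*l[0]-s*l[1],p[1]+s*l[0]+c*l[1],l[2]])
def res(p):
    return np.concatenate([proj(K[c],world(p,k,l))[0]-uv+(p[5:7] if c=='top' else p[7:9]) for c,k,l,uv in F]+[p[5:]*.7])
if __name__=='__main__':
    r=least_squares(res,[.54,0,0,.02,.35,0,0,0,0],loss='soft_l1')
    print(r.x.round(4));print(r.fun[:-4].reshape(-1,2).round(1).tolist())
    p=r.x;np.save('p.npy',p)
    print('yaw deg',np.degrees(p[2]),'line - nose',p[4]-p[3]-.03)
    for n,l in(('front',(0,120,66)),('rear',(0,-120,66)),('ctr',(0,0,0))): print(n,world(p,'c',l).round(4))
    print('line',world(p,'s',(0,0,12)).round(4))
E
python3 fit.py
```

```text
[ 0.5404  0.0071 -0.0377  0.0447  0.3424 -0.0188  0.1561 -0.0386  1.0376]
[[0.5, -0.2], [-0.8, -0.4], [-0.1, 0.0], [0.1, -0.5], [0.6, -0.3], [-0.2, 1.0], [-0.2, 0.5], [1.2, -0.3], [-0.9, 0.1], [0.7, 0.5], [-2.4, -0.0], [-1.8, -3.7], [1.1, -0.4], [0.5, 0.9]]
yaw deg -2.158907020065568 line - nose 0.26762093809850374
front [0.5402 0.0019 0.066 ]
rear [ 0.5312 -0.238   0.066 ]
ctr [ 0.5357 -0.1181  0.    ]
line [0.5533 0.3492 0.012 ]
```

```bash
cat > meas.py <<'E'
from h import *
from fit import world
p=np.load('p.npy')
def prof(k,cam,q0,q1,xs,z,kind):
    qs=np.arange(q0,q1,.0005);img=k['color'].astype(np.float32)
    f=img[...,0]-(img[...,1]+img[...,2])/2 if kind=='c' else img[...,1]-img[...,0]
    off=p[5:7] if cam=='top' else p[7:9]
    out=[]
    for q in qs:
        P=p.copy(); P[3 if kind=='c' else 4]=q
        X=np.array([world(P,kind,(x,200 if kind=='c' else 0,z)) for x in xs])
        uv=(proj(k,X)+off).astype(np.float32)
        out.append(np.median(cv2.remap(f,uv[:,:1],uv[:,1:],cv2.INTER_LINEAR)))
    return qs,np.array(out)
def nose(k,cam,q0=0.,q1=.345):
    qs,s=prof(k,cam,q0,q1,np.arange(70,206,6),40,'c');i=s.argmax()
    w=np.clip(s-(s[i]+np.median(s))/2,0,None)*(abs(qs-qs[i])<.012);return (w*qs).sum()/w.sum(),s[i]-np.median(s)
def line(k,cam):
    qs,s=prof(k,cam,.32,.365,np.arange(10,130,6),12,'s')
    w=np.clip(s-s.max()*.5,0,None);return (w*qs).sum()/w.sum()
if __name__=='__main__':
    for c in('top','side'):
        k=load(c);print(c,nose(k,c),line(k,c))
E
python3 meas.py
```

```text
top (np.float64(0.04416244086139812), np.float32(41.244873)) 0.34180826668970155
side (np.float64(0.03934280096003042), np.float32(15.950684)) 0.3419515556675778
```

>>> {"op": "arm_command", "data": {"moves": [[3.1,3.8,0,0,0,-3],[3.1,3.8,0,0,0,-3],[3.1,3.8,0,0,0,-3],[3.1,3.8,0,0,0,-3],[3.1,3.8,0,0,0,-3],[3.1,3.8,0,0,0,-3.1],[3.1,3.8,0,0,0,0],[3.1,3.8,0,0,0,0],[3.1,3.8,0,0,0,0],[3.1,3.8,0,0,0,0],[3.1,3.9,0,0,0,0],[3.0,3.9,0,0,0,0],[0,0,0,0,0,0]], "hand": 6}}

```text
time: 2.62
ee_pos: [0.5373, -0.1161, 0.2307]
tool_rot: [-0.001, 1.0, -0.016, -0.0]
ft_force: [-0.7, 0.2, 0.3]
opening: 0.0598
finger_force: 0.0
```

>>> {"op": "arm_command", "data": {"moves": [[0,0,-3,0,0,-0.3],[0,0,-3,0,0,0],[0,0,-3,0,0,0],[-0.1,0,-3,0,0,0],[0,0,-3,0,0,0],[0,0,-2,0,0,0],[0,0,-1.0,0,0,0],[0,0,0,0,0,0]]}}

```text
time: 3.62
ee_pos: [0.535, -0.119, 0.0512]
tool_rot: [-0.0, 1.0, -0.021, -0.0]
ft_force: [1.1, -0.8, 0.3]
opening: 0.0601
finger_force: 0.0
```

```bash
cat > look.py <<'E'
import sys
from workcell import ctrl
from meas import *
for c in sys.argv[1:]:
    t=ctrl.get_obs()['time'];k=ctrl.capture(c);cv2.imwrite(f'pics/{c}_{t:.2f}.png',k['color'][:,:,::-1])
    print(c,round(t,3),[round(float(v),4) for v in nose(k,c)])
o=ctrl.get_obs();print(o['time'],o['ee_pos'].round(4) if hasattr(o['ee_pos'],'round') else o['ee_pos'],o['ft_force'])
E
python3 look.py side top; ls pics
```

```text
side 3.625 [0.0394, 27.3262]
top 3.675 [0.0442, 43.2656]
3.725 [ 0.5358 -0.1191  0.0525] [ 0.08976141 -0.7515518   0.55565628]
side0.png
side_3.62.png
sidec.png
top0.png
top_3.67.png
topc.png
```

View pics/side_3.62.png

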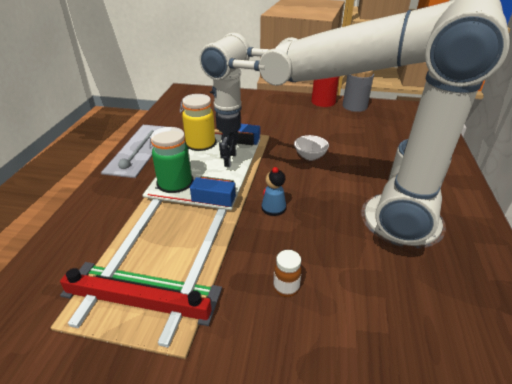

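View pics/top_3.67.png

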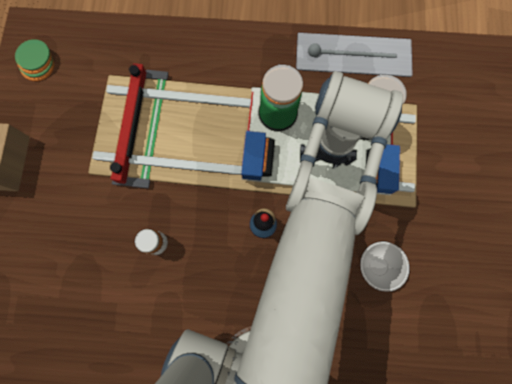

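The side picture shows the hand in the lane at (228,150), between the blocks. The top picture shows the wrist at (345,140) near the yellow jar's cap at (385,90), so I'll check that height clearance.

```bash
python3 - <<'E'
from h import *
k=load('side')
for dx in (0,.05,.1):
  for z in(.1,.2,.25,.3,.35,.4): print(dx,z,proj(k,[.536+dx,-.119,z]).round(0).tolist(),proj(load('top'),[.536+dx,-.119,z]).round(0).tolist())
from workcell import ctrl
for i in range(4):
    o=ctrl.get_obs();print(o['time'],o['ft_force'])
E
```

```text
0 0.1 [[229.0, 149.0]] [[323.0, 158.0]]
0 0.2 [[228.0, 120.0]] [[332.0, 145.0]]
0 0.25 [[227.0, 105.0]] [[337.0, 137.0]]
0 0.3 [[226.0, 88.0]] [[343.0, 128.0]]
0 0.35 [[226.0, 71.0]] [[350.0, 117.0]]
0 0.4 [[225.0, 52.0]] [[357.0, 105.0]]
0.05 0.1 [[214.0, 147.0]] [[323.0, 139.0]]
0.05 0.2 [[212.0, 119.0]] [[332.0, 124.0]]
0.05 0.25 [[210.0, 103.0]] [[337.0, 115.0]]
0.05 0.3 [[209.0, 87.0]] [[343.0, 104.0]]
0.05 0.35 [[208.0, 70.0]] [[350.0, 92.0]]
0.05 0.4 [[206.0, 51.0]] [[357.0, 78.0]]
0.1 0.1 [[199.0, 146.0]] [[324.0, 121.0]]
0.1 0.2 [[196.0, 117.0]] [[332.0, 104.0]]
0.1 0.25 [[194.0, 102.0]] [[338.0, 93.0]]
0.1 0.3 [[192.0, 86.0]] [[343.0, 81.0]]
0.1 0.35 [[190.0, 68.0]] [[350.0, 68.0]]
0.1 0.4 [[189.0, 50.0]] [[358.0, 52.0]]
3.725 [ 0.08976141 -0.7515518   0.55565628]
3.725 [ 0.08976141 -0.7515518   0.55565628]
3.725 [ 0.08976141 -0.7515518   0.55565628]
3.725 [ 0.08976141 -0.7515518   0.55565628]
```

>>> {"op": "arm_command", "data": {"moves": [[0,0.4,-0.2,0,0,0],[0.03,0.75,-0.2,0,0,0],[0.03,0.75,0,0,0,0],[0.03,0.75,0,0,0,0],[0.03,0.75,0,0,0,0],[0.03,0.75,0,0,0,0],[0.03,0.75,0,0,0,0],[0.03,0.75,0,0,0,0],[0.03,0.75,0,0,0,0],[0.03,0.75,0,0,0,0],[0.03,0.75,0,0,0,0],[0.03,0.75,0,0,0,0],[0.03,0.75,0,0,0,0]]}}

```text
time: 5.35
ee_pos: [0.5387, -0.0245, 0.0473]
tool_rot: [0.0, 1.0, -0.021, -0.0]
ft_force: [-0.0, -0.7, -0.1]
opening: 0.0597
finger_force: 0.5
```

```bash
python3 look.py side
```

```text
side 5.35 [0.0431, 24.7156]
5.4 [ 0.5388 -0.0237  0.0473] [ 0.11150089 -0.61593859  1.34036963]
```

>>> {"op": "arm_command", "data": {"moves": [[0.03,0.75,0,0,0,0],[0.03,0.75,0,0,0,0],[0.03,0.75,0,0,0,0],[0.03,0.75,0,0,0,0]]}}

```text
time: 5.9
ee_pos: [0.5399, 0.0058, 0.0473]
tool_rot: [-0.0, 1.0, -0.021, 0.0]
ft_force: [0.4, 0.1, 0.9]
opening: 0.0597
finger_force: 0.0
```

```bash
python3 look.py side
```

```text
side 5.9 [0.0915, 33.6348]
5.95 [0.54   0.0066 0.0473] [-0.1600751   0.87548167 -0.96657755]
```

>>> {"op": "arm_command", "data": {"moves": [[0.0,0.1,0,0,0,0],[0.0,0.0,0,0,0,0],[0.0,0.0,0,0,0,0],[0.0,0.0,0,0,0,0]]}}

```text
time: 6.45
ee_pos: [0.5399, 0.006, 0.0473]
tool_rot: [0.0, 1.0, -0.021, 0.0]
ft_force: [0.1, -0.2, 0.8]
opening: 0.0602
finger_force: 0.0
```

```bash
python3 look.py side top
```

```text
side 6.45 [0.1436, 82.5918]
top 6.5 [0.1526, 72.3901]
6.55 [0.5399 0.006  0.0473] [-0.75288983  0.48137557 -0.20450966]
```

>>> {"op": "arm_command", "data": {"moves": [[0.0,0.0,0,0,0,0],[0.0,0.0,0,0,0,0],[0.0,0.0,0,0,0,0],[0.0,0.2,0,0,0,0]]}}

```text
time: 7.05
ee_pos: [0.5399, 0.0081, 0.0473]
tool_rot: [0.0, 1.0, -0.021, 0.0]
ft_force: [-0.5, 0.6, 1.4]
opening: 0.0596
finger_force: 0.0
```

```bash
python3 look.py side top
```

```text
side 7.05 [0.1973, 112.9021]
top 7.1 [0.206, 85.7231]
7.15 [0.5399 0.0084 0.0473] [ 0.13118316 -0.12379383  0.73392577]
```

>>> {"op": "arm_command", "data": {"moves": [[0.02,0.5,0,0,0,0],[0.02,0.5,0,0,0,0],[0.02,0.5,0,0,0,0],[0.02,0.5,0,0,0,0],[0.02,0.5,0,0,0,0],[0.02,0.5,0,0,0,0],[0.02,0.5,0,0,0,0],[0.02,0.5,0,0,0,0],[0.02,0.5,0,0,0,0],[0.02,0.5,0,0,0,0]]}}

```text
time: 8.4
ee_pos: [0.5419, 0.0585, 0.0473]
tool_rot: [-0.0, 1.0, -0.021, -0.0]
ft_force: [1.1, 0.2, -0.6]
opening: 0.0599
finger_force: 0.2
```

```bash
python3 look.py side
```

```text
side 8.4 [0.2938, 123.2341]
8.45 [0.5419 0.059  0.0473] [ 0.01191334  0.67320743 -0.20878379]
```

>>> {"op": "arm_command", "data": {"moves": [[0.08,2.0,0,0,0,0],[0.08,2.0,0,0,0,0],[0.08,2.0,0,0,0,0],[0.08,2.0,0,0,0,0],[0.07,1.8,0,0,0,0],[0.06,1.5,0,0,0,0],[0.05,1.2,0,0,0,0]]}}

```text
time: 9.32
ee_pos: [0.5469, 0.1841, 0.0472]
tool_rot: [0.0, 1.0, -0.021, -0.0]
ft_force: [0.1, -0.3, -0.0]
opening: 0.0594
finger_force: 0.0
```

```bash
python3 look.py side top
```

```text
side 9.325 [0.295, 121.2021]
top 9.375 [0.0242, 43.4434]
9.425 [0.5469 0.1843 0.0472] [-0.51060736 -1.04358584 -0.12634549]
```

```bash
python3 - <<'E'
import cv2
a=cv2.imread('pics/side_9.32.png')[200:320,60:230];a=cv2.resize(a,None,fx=4.5,fy=4.5,interpolation=cv2.INTER_CUBIC);cv2.imwrite('pics/c9.png',a)
E
```

```text
(no output)
```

View pics/c9.png

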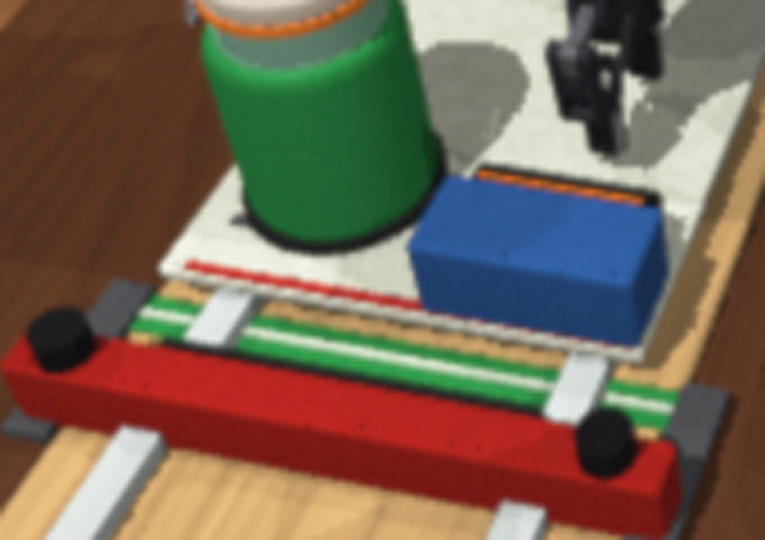

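The side close-up shows the leading edge strip from (185,265) to (420,303) and the white line from (145,312) to (670,407). The edge is short of the line and the hand is clear at (600,100).

```bash
python3 - <<'E'
from meas import *
k=load('side');off=p[7:9]
C=lambda X,Y:np.array([60+(X+.5)/4.5-.5,200+(Y+.5)/4.5-.5])
R=np.array([[np.cos(p[2]),-np.sin(p[2])],[np.sin(p[2]),np.cos(p[2])]])
def tr(px,z): 
    w=ray(k,C(*px)-off,z)[0];return ((w[:2]-p[:2])@R*1000).round(1)
for n,px,z in(('line',(145,312),.012),('line',(670,407),.012),('line',(400,358),.012),('strip',(185,265),.04),('strip',(420,303),.04),('deck far corner',(160,268),.04),
 ('blk bottom far',(428,307),.04),('blk bottom near',(640,345),.04),('blk top far',(413,247),.092),('blk top near',(632,287),.092),('blk top in near',(660,205),.092),('blk top in far',(447,178),.092),
 ('deck bottom near corner',(642,358),.03),('deck bottom far',(162,278),.03)): print(n,tr(px,z))
E
```

```text
line [221.8 339. ]
line [-74.3 338.7]
line [ 74.1 338.8]
strip [198.4 325.3]
strip [ 65.  323.1]
deck far corner [210.3 330. ]
blk bottom far [ 59.8 324.7]
blk bottom near [-56.1 325.1]
blk top far [ 56.5 329.9]
blk top near [-58.7 331.5]
blk top in near [-54.9 276.1]
blk top in far [ 59.6 281.3]
deck bottom near corner [-56.3 325.3]
deck bottom far [212.8 328.7]
```

>>> {"op": "arm_command", "data": {"moves": [[0.03,0.8,0,0,0,0],[0.03,0.8,0,0,0,0],[0.02,0.6,0,0,0,0],[0.01,0.3,0,0,0,0],[0,0.06,0,0,0,0],[0,0.06,0,0,0,0],[0,0.06,0,0,0,0],[0,0.06,0,0,0,0],[0,0.06,0,0,0,0],[0,0.06,0,0,0,0],[0,0.06,0,0,0,0],[0,0.06,0,0,0,0],[0,0.06,0,0,0,0],[0,0.06,0,0,0,0],[0,0.06,0,0,0,0],[0,0.06,0,0,0,0]]}}

```text
time: 11.42
ee_pos: [0.5478, 0.2154, 0.0473]
tool_rot: [0.0, 1.0, -0.021, -0.0]
ft_force: [0.2, 0.7, -0.8]
opening: 0.0604
finger_force: 0.0
```

```bash
python3 look.py side
```

```text
side 11.425 [0.2949, 123.7183]
11.475 [0.5478 0.2154 0.0473] [ 0.51524527  0.10274577 -0.71248055]
```

Not touching yet. I'll keep creeping forward.

>>> {"op": "arm_command", "data": {"moves": [[0,0.06,0,0,0,0],[0,0.06,0,0,0,0],[0,0.06,0,0,0,0],[0,0.06,0,0,0,0],[0,0.06,0,0,0,0],[0,0.06,0,0,0,0],[0,0.06,0,0,0,0],[0,0.06,0,0,0,0]]}}

```text
time: 12.48
ee_pos: [0.5478, 0.2202, 0.0472]
tool_rot: [-0.0, 1.0, -0.021, -0.0]
ft_force: [-0.9, 0.9, 0.4]
opening: 0.0599
finger_force: 0.0
```

```bash
python3 look.py side
```

```text
side 12.475 [0.3005, 122.8252]
12.525 [0.5478 0.2203 0.0473] [-0.33740487 -0.54494926  0.79068159]
```

>>> {"op": "arm_command", "data": {"moves": [[-0.02,-0.6,0,0,0,0],[-0.04,-1,0,0,0,0],[-0.04,-1,0,0,0,0],[-0.04,-1,0,0,0,0],[0,0,0,0,0,0],[0,0,0,0,0,0]]}}

```text
time: 13.28
ee_pos: [0.5465, 0.1841, 0.0474]
tool_rot: [-0.0, 1.0, -0.021, 0.0]
ft_force: [0.9, -0.1, 0.9]
opening: 0.06
finger_force: 0.0
```

```bash
python3 look.py side side
```

```text
side 13.275 [0.305, 121.0037]
side 13.325 [0.3052, 122.0459]
13.375 [0.5464 0.1844 0.0473] [-0.54684179 -0.45252937 -0.48393498]
```

>>> {"op": "arm_command", "data": {"moves": [[0,0,0,0,0,0],[0,0,0,0,0,0],[0,0,0,0,0,0],[0,0,0,0,0,0],[0,0,0,0,0,0],[0,0,0,0,0,0],[0,0,0,0,0,0],[0,0,0,0,0,0],[0,0,0,0,0,0],[0,0,0,0,0,0],[0,0,0,0,0,0],[0,0,0,0,0,0]]}}

```text
time: 14.88
ee_pos: [0.5464, 0.1841, 0.0473]
tool_rot: [-0.0, 1.0, -0.021, -0.0]
ft_force: [-0.0, -0.2, 0.4]
opening: 0.0599
finger_force: 0.0
```

```bash
python3 look.py side top; python3 - <<'E'
import cv2,glob
a=cv2.imread(sorted(glob.glob('pics/side_14*'))[-1])[200:320,60:230];b=cv2.imread(sorted(glob.glob('pics/top_14*'))[-1])[65:200,95:265]
cv2.imwrite('pics/c14.png',cv2.hconcat([cv2.resize(a,(400,282),interpolation=cv2.INTER_CUBIC),cv2.resize(b,(400,282),interpolation=cv2.INTER_CUBIC)]))
E
```

```text
side 14.875 [0.3064, 121.1382]
top 14.925 [0.0342, 40.2588]
14.975 [0.5464 0.1842 0.0473] [-0.73334907 -0.47016131 -0.68075684]
```

View pics/c14.png

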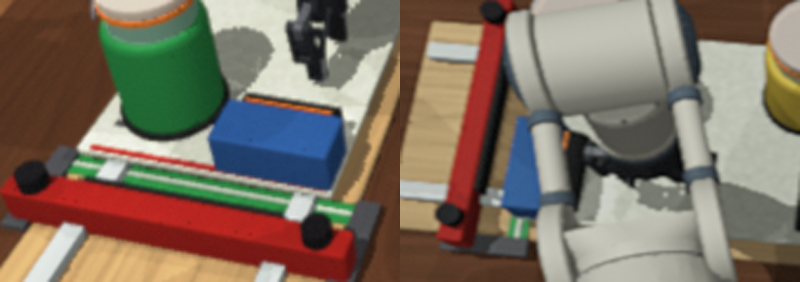

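```bash
python3 -c "
from workcell import ctrl
print(ctrl.hand_in())"
```

```text
the job is handed in; nothing more can be done
None
```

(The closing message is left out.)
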